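Slide the exhaust flange round the header pipe onto its studs

TASK

The loose two-hole flange hangs on the tail of the bent exhaust pipe that is in the engine's port. Slide it along the pipe, round the bend, fit it over the two studs of the port and push it fully home, flush against the port face, then let go. Work gently: the pipe is held in the port only by its gasket ring, so do not swing it out of the direction in which it is set, and leave the spare pipes, spanner, dish and spray can alone.

Things in the scene. Friction and masses are not known exactly. Their poses are not given: they have to be found in the camera images.
- flange_centre (a point): Centre of the 26.5 mm bore of the dark steel flange hanging on the pipe (160 g, plate 10 mm thick, 46 mm wide between flat upright sides 34 mm tall, 69 mm high, tapered ends). x: bore axis, pointing along the pipe away from the port; z: up. Two stud slots, 8 mm high and 14 mm wide, 25 mm above and below the bore. It hangs 0.75 mm below the pipe's axis. Take it from above by the sides.
- port (a point): Centre of the exhaust port's flat face, 90 mm above the bench. x points into the engine (out of the port is -x), z up; the pipe bends towards +y. The boss behind the face, 34 mm wide and 70 mm high, stands 40 mm out from the cooling fins (tops 130 mm above the bench). The engine does not move. The pipe meets the face up to 2 mm left or right of this point.
- stud (a point): Root of the upper of two round-ended brass studs, on the port face 25 mm above its centre (the other is 25 mm below). Studs are 6 mm thick and stick 22 mm straight out of the face. Axes as the port's.
- pipe_mid (a joint): Swing of the pipe with the 65 mm bend radius (to its axis) since the start, rad about the vertical through its port end; slips at 0.8 N m and stays. One of three pipes is in the port, two are spares on timber: see or feel which. All: steel, 25 mm thick, level, axis 90 mm above the bench, 90 degree bend, tail's line 120 mm out from the port face, tail reaching a block 204 mm from the port's line.
- pipe_tight (a joint): The same for the pipe with the 50 mm bend radius: straight for 70 mm from the port face, then the bend, then the tail. The fitted pipe was set by eye: it may point, as a whole, up to 3 degrees off square to the port; where the flange hangs on its tail shows it.
- pipe_wide (a joint): The same for the pipe with the 80 mm bend radius: straight for 40 mm from the port face, then the bend, then the tail.
- spanner: Steel spanner lying on the bench, 170 mm long; origin at its middle, underside. Leave alone.
- dish: Round steel parts dish with three brass nuts, 110 mm across, 22 mm high; origin at the centre of its underside. Leave alone.
- spray: Spray can, 53 mm across, 160 mm high, standing; origin at the centre of its underside. Leave alone.
There are look-alikes about, which are no part of the job. Of the things like the part that bears flange_centre, leave any that is yellow; of the rest the smaller one is meant.

How it is judged:
On the way:
1. the flange has come round the bend and stands on the straight of the pipe in front of the studs (x of flange_centre in the frame of port between -0.06 and -0.012 m and y of flange_centre in the frame of port below 0.012 m and angle between the x axis of flange_centre and the x axis of port, either way round below 0.25 rad), for 0.1 s.
At the end, for the whole second after the job is handed in: The flange sits over both studs flush on the port face: its centre 5 mm in front of the face (no gap above 1.8 mm), within 6 mm of the port's centre sideways and 3 mm in height, square to the face within 0.06 rad, released and at rest (x of flange_centre in the frame of port between -0.0068 and -0.003 m and y of flange_centre in the frame of port between -0.006 and 0.006 m and z of flange_centre in the frame of port between -0.003 and 0.003 m and angle between the x axis of flange_centre and the x axis of port, either way round below 0.06 rad and linear speed of flange below 0.01 m/s); the robot touches nothing.
It fails at once if a pipe is swung more than 0.03 rad out of its set direction (value of joint any of pipe_mid, pipe_tight, pipe_wide above 0.03 rad or value of joint any of pipe_mid, pipe_tight, pipe_wide below -0.03 rad).
It fails at once if the flange is forced against the port or studs with more than 25 N (contact force between flange and engine above 25 N).
It fails at once if the spanner, dish or spray can is moved more than 20 mm (distance of any of spanner, dish, spray from where it was at the start of the episode above 0.02 m).
It also fails if it takes over 72 s, if anything falls off the work surface, if the arm or the gripper's body presses on something with over 40 N, if the wrist force passes 120 N, or if a joint passes its speed limit or range.

ROBOT

A 7-joint arm with a two-finger parallel gripper is mounted at the origin on the work surface. World frame = base frame: x ahead of the robot, y to its left, z up, the work surface at z = 0. Lengths are in m, angles in rad, forces in N, time in s.
With the tool pointing down it reaches from about 0.4 to 0.85 m from the base axis. Payload 4.5 kg.
Tool frame: the origin (TCP) lies at the very end of the fingers, on their centre line; the grasp point (between the pads) lies 19 mm behind it; z points along the fingers, y is the line along which they close (so a half turn about z gives the same grasp; the last joint's range is limited). The gripper opens to 85 mm and grips with 20 to 120 N. Pads are 22 mm wide; open, the fingers measure 114 mm over their backs; the gripper's body (76 mm by 85 mm) begins 54 mm behind the grasp point. The pads swing forward as they close: fully open they stand 13 mm farther back than shut.
Start: joints at [-1.145, 0.689, -0.195, 1.565, 0.157, 0.902, -0.215], TCP at [0.239, 0.578, 0.231] pointing down, gripper open.
Joint ranges: [-3.01, 3.01], [-0.46, 2.08], [-1.47, 1.51], [0.13, 2.56], [-1, 4.14], [0.04, 2.09], [-2.66, 2.66]. Speed limits (rad/s): [2.57, 2.57, 3.14, 3.14, 3.14, 3.14, 3.14].

INTERFACE

Orientations are given as a unit quaternion [x, y, z, w].
In Python, from rig import bot, viewer gives the robot as it stands. The module is installed in compiled form; this text tells all that it offers.
- The arm moves only by the tool apply_moves, never from a script. Its arguments are lists of equal length, an entry for each row: "xyz": the shift along the world's x, y, z in mm, a list of three; "spin": the turn about the world's z in degrees. In form: {"xyz": [[dx, dy, dz], ...], "spin": [spin, ...]}. A call has 1 to 20 rows; each row shifts and turns the commanded pose from where the row before left it; what a row does not reach is not made up. A row lasts 1/8 s, in which the tool goes at most 62.5 mm and 10.7 degrees, less where a joint would pass 70% of its speed; a pose out of reach is approached as far as the arm can. A call is refused whole if a number of a shift passes 62.5 or a number of a turn 10.7, either way. A call with a gripper value outside its range is refused whole. "gripper" is the gripper command: -1 is fully open, 1 is shut, values between are in proportion, set as the call begins (left out, the last holds). The fingers move at their own pace and stop on an object; "force" is the grip in N (left out, the last holds). Time passes only in rows, so rows that do not move let the fingers close. It gives the time, the measured TCP pose, the force, the opening and the grip force at its end, in the units of the state.
- bot.get_obs(): the state, without advancing time (a new reading comes with each control period).
- viewer.camera(name): name is "side" or "top" or "wrist"; returns the picture (420x560x3 uint8, blue, green, red); there is no depth.
- viewer.camera_info(name): a dict with "fx", "fy", "cx", "cy" (pixels), "dist" ([k1, k2, p1, p2, k3] as OpenCV has them; the pictures are not rectified), "cam_to_world" (4x4, takes a point from camera to world coordinates); the wrist camera has in their place "T_tool_cam" (4x4, takes a point from camera to tool coordinates, whose origin is the TCP and whose axes are the flange's). Camera axes: x right, y down, z forward; pixel columns grow to the right and rows downward; lengths in m; the calibration is good to about 2 mm. A picture is of the moment at which its call begins: read the wrist's pose just before it. camera_info takes no time and is no camera call.
- bot.job_done(): hands the job in; it is judged then, once.
The state is a dict: "time_s": time; "joints": joint angles; "dq": joint speeds; "joint_torque": joint torques, N m; "ee_pos": TCP position; "eef_rot": TCP orientation; "wrist_force": force on the tool from outside, world axes, zero at the start; "wrist_torque": the same for the moment, N m; "width": opening from 0.0 (shut) to 1.0 (fully open); "grasp_force": force on a finger pad.
Only numpy, scipy, OpenCV 4.12 (cv2) and the standard library are available. Lean on these libraries where they do the work, as an engineer would, in place of code of your own. Each camera call takes 0.05 s, during which the arm holds its last target. There are 200 camera calls.

## Working session

There is one attempt and no reset: what is moved stays moved. The work goes in short steps, Python scripts to look and compute and a tool call to move; the robot and the scene stay as the last step left them, time stands still between calls to the robot, and variables do not carry over. Pictures are saved under pics/ and viewed, at most 10 in all, crops included, and the job is handed in when it is done.

Besides the shell and the picture viewer there is one more tool, called after "Call:" as a command line: name --pt "numbers of a row" for each row, then --argument value for the rest. apply_moves: Moves the arm, as the interface text tells. Its arguments: {"type":"object","properties":{"xyz":{"type":"array","items":{"type":"array","items":{"type":"number"}}},"spin":{"type":"array","items":{"type":"number"}},"gripper":{"type":"number"},"force":{"type":"number"}},"required":["xyz","spin"]}

```bash
mkdir -p pics; cat > h.py <<'E'
import numpy as np, cv2
from rig import bot, viewer
from scipy.spatial.transform import Rotation as R
def info(n):
    i=viewer.camera_info(n); K=np.array([[i['fx'],0,i['cx']],[0,i['fy'],i['cy']],[0,0,1.]]); return i,K,np.array(i['dist'],float)
def T_of(n,obs=None):
    i,_,_=info(n)
    if 'cam_to_world' in i: return np.array(i['cam_to_world'])
    o=obs or bot.get_obs(); T=np.eye(4); T[:3,:3]=R.from_quat(o['eef_rot']).as_matrix(); T[:3,3]=o['ee_pos']
    return T@np.array(i['T_tool_cam'])
def rays(n,px,T=None):
    i,K,d=info(n); T=T_of(n) if T is None else T
    u=cv2.undistortPoints(np.array(px,float).reshape(-1,1,2),K,d).reshape(-1,2)
    D=np.c_[u,np.ones(len(u))]@T[:3,:3].T
    return T[:3,3],D
def onplane(n,px,z,T=None):
    o,D=rays(n,px,T); return o+D*((z-o[2])/D[:,2])[:,None]
def proj(n,P,T=None):
    i,K,d=info(n); T=T_of(n) if T is None else T; W=np.linalg.inv(T)
    return cv2.projectPoints(np.array(P,float).reshape(-1,1,3),cv2.Rodrigues(W[:3,:3])[0],W[:3,3],K,d)[0].reshape(-1,2)
E
python3 - <<'E'
from h import *
o=bot.get_obs(); print({k:np.round(v,3).tolist() for k,v in o.items()})
a=viewer.camera('top'); b=viewer.camera('side')
cv2.imwrite('pics/top0.png',a); cv2.imwrite('pics/side0.png',b)
for n in('top','side'): print(n,np.round(T_of(n),3).tolist(),info(n)[0]['fx'])
E
```

```text
{'time_s': 0.0, 'joints': [-1.145, 0.69, -0.195, 1.566, 0.157, 0.902, -0.215], 'dq': [0.001, 0.0, 0.002, -0.001, -0.001, 0.001, 0.0], 'joint_torque': [0.0, -53.962, -1.267, -15.855, 0.009, 0.009, 0.0], 'ee_pos': [0.238, 0.577, 0.23], 'eef_rot': [0.195, 0.981, -0.001, -0.0], 'wrist_force': [0.381, 0.327, 0.364], 'wrist_torque': [-0.001, 0.052, -0.031], 'grasp_force': 0.0, 'width': 1.0}
top [[-0.01, -0.99, 0.142, 0.43], [-0.999, 0.015, 0.035, -0.03], [-0.037, -0.141, -0.989, 1.075], [0.0, 0.0, 0.0, 1.0]] 388.8925842675274
side [[-0.986, -0.102, 0.129, 0.488], [-0.164, 0.591, -0.79, 0.622], [0.004, -0.8, -0.6, 0.58], [0.0, 0.0, 0.0, 1.0]] 384.02222595666115
```

View pics/top0.png

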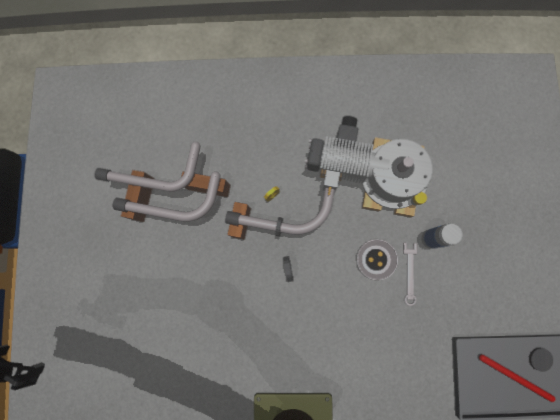

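View pics/side0.png

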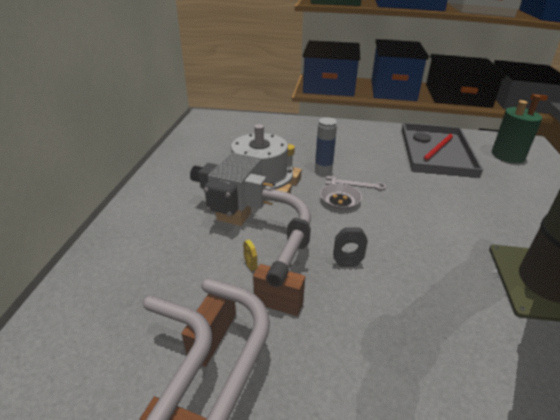

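The top view shows the fitted pipe running from the port near (332,183) to a block at (238,218). The target flange hangs on its tail at (279,227), with a dark look-alike at (288,268) and a yellow one at (271,194). The side view agrees: flange at (299,233), look-alike at (350,246).

```bash
python3 - <<'E'
from h import *
a=cv2.imread('pics/top0.png'); 
cv2.imwrite('pics/c1.png',cv2.resize(a[150:250,215:350],None,fx=5.8,fy=5.8,interpolation=cv2.INTER_CUBIC))
for p in [(279,227),(332,185),(240,218),(329,195),(295,230)]: print(p,onplane('top',[p],0.09)[0].round(4))
hsv=cv2.cvtColor(a,cv2.COLOR_BGR2HSV)
# pipe cross-sections: print hsv down some columns
for c in (255,265,290): print(c,[tuple(hsv[r,c]) for r in range(212,242,1)])
E
```

```text
(279, 227) [0.5342 0.0283 0.09  ]
(332, 185) [ 0.641  -0.1094  0.09  ]
(240, 218) [0.5588 0.1285 0.09  ]
(329, 195) [ 0.6149 -0.101   0.09  ]
(295, 230) [ 0.5259 -0.0124  0.09  ]
255 [(np.uint8(45), np.uint8(4), np.uint8(131)), (np.uint8(0), np.uint8(0), np.uint8(122)), (np.uint8(30), np.uint8(2), np.uint8(122)), (np.uint8(30), np.uint8(4), np.uint8(121)), (np.uint8(10), np.uint8(7), np.uint8(117)), (np.uint8(0), np.uint8(5), np.uint8(108)), (np.uint8(0), np.uint8(10), np.uint8(125)), (np.uint8(175), np.uint8(11), np.uint8(139)), (np.uint8(175), np.uint8(10), np.uint8(152)), (np.uint8(175), np.uint8(9), np.uint8(164)), (np.uint8(168), np.uint8(8), np.uint8(163)), (np.uint8(175), np.uint8(10), np.uint8(153)), (np.uint8(171), np.uint8(13), np.uint8(141)), (np.uint8(174), np.uint8(10), np.uint8(127)), (np.uint8(174), np.uint8(12), np.uint8(110)), (np.uint8(170), np.uint8(9), np.uint8(85)), (np.uint8(30), np.uint8(3), np.uint8(84)), (np.uint8(30), np.uint8(3), np.uint8(86)), (np.uint8(30), np.uint8(5), np.uint8(94)), (np.uint8(30), np.uint8(4), np.uint8(122)), (np.uint8(30), np.uint8(4),
[... 2372 characters left out ...]
170), np.uint8(11), np.uint8(144)), (np.uint8(174), np.uint8(8), np.uint8(155)), (np.uint8(135), np.uint8(3), np.uint8(166)), (np.uint8(174), np.uint8(8), np.uint8(163)), (np.uint8(170), np.uint8(10), np.uint8(146)), (np.uint8(174), np.uint8(10), np.uint8(133)), (np.uint8(0), np.uint8(11), np.uint8(121)), (np.uint8(173), np.uint8(10), np.uint8(100)), (np.uint8(10), np.uint8(9), np.uint8(88)), (np.uint8(30), np.uint8(3), np.uint8(86)), (np.uint8(60), np.uint8(3), np.uint8(85)), (np.uint8(45), np.uint8(5), np.uint8(93)), (np.uint8(30), np.uint8(2), np.uint8(124)), (np.uint8(30), np.uint8(4), np.uint8(125)), (np.uint8(30), np.uint8(2), np.uint8(125)), (np.uint8(30), np.uint8(4), np.uint8(126))]
```

View pics/c1.png

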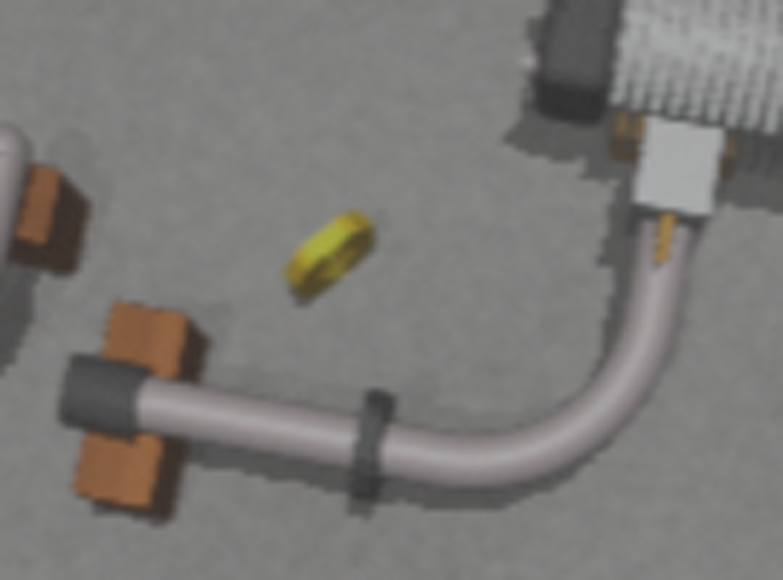

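The crop shows the boss with its front edge from (635,205) to (710,217), the upper stud from (667,213) to (661,262), and the flange at (373,450). The pipe's bend looks like the wide or middle radius.

```bash
cat >> h.py <<'E'
E
python3 - <<'E'
from h import *
from scipy.optimize import least_squares
a=cv2.imread('pics/top0.png')
f=lambda x,y:(215+(x+.5)/5.8-.5,150+(y+.5)/5.8-.5)
bf=onplane('top',[f(635,207),f(712,217),f(648,122),f(725,128)],0.125); print('boss',bf.round(4))
for s,e in((0,1),(2,3)): d=bf[e]-bf[s]; print('w',np.linalg.norm(d),'ang',np.degrees(np.arctan2(d[1],d[0])))
for s,e in((2,0),(3,1)): d=bf[e]-bf[s]; print('len',np.linalg.norm(d),'outdir',np.degrees(np.arctan2(d[1],d[0])))
st=onplane('top',[f(667,213),f(661,262)],0.115); d=st[1]-st[0];print('stud',st.round(4),np.linalg.norm(d),np.degrees(np.arctan2(d[1],d[0])))
# pipe mask: reddish hue, sat>=6
hsv=cv2.cvtColor(a,cv2.COLOR_BGR2HSV).astype(int); H,S,V=hsv[...,0],hsv[...,1],hsv[...,2]
m=((H>=160)&(S>=6)&(V>95)).astype(np.uint8)
m[:, :242]=0;m[:,345:]=0;m[:195]=0;m[245:]=0
n,l,s,c=cv2.connectedComponentsWithStats(cv2.morphologyEx(m,cv2.MORPH_CLOSE,np.ones((3,3))))
k=[i for i in range(1,n) if s[i,4]>60];print(s[k])
mm=np.isin(l,k)
ys,xs=np.nonzero(mm); P=onplane('top',np.c_[xs,ys],0.09)[:,:2]; 
t=P[P[:,1]>0.04]; 
for nm,lo,hi in(('tail',0.04,0.12),('tail2',0.04,.09),('tail3',.0,.02)):
  t=P[(P[:,1]>lo)&(P[:,1]<hi)];ybin=np.round(t[:,1]/.004).astype(int); pts=np.array([[ (t[ybin==b,0].min()+t[ybin==b,0].max())/2,b*.004] for b in np.unique(ybin)])
  q=np.polyfit(pts[:,1],pts[:,0],1); print(nm,'x=%.4f+%.4f*y'%(q[1],q[0]),'dir deg',np.degrees(np.arctan2(1,q[0])), 'res',np.std(pts[:,0]-np.polyval(q,pts[:,1])))
# flange dark blob
for r in range(212,242): print(r,V[r,268:292])
E
```

```text
boss [[ 0.6332 -0.0868  0.125 ]
 [ 0.6282 -0.1197  0.125 ]
 [ 0.6705 -0.0933  0.125 ]
 [ 0.6672 -0.1264  0.125 ]]
w 0.033194761343216105 ang -98.56653840891768
w 0.033215567525019925 ang -95.63366126392586
len 0.0379023620477071 outdir 170.1129006043304
len 0.0396009439197803 outdir 170.20240411615788
stud [[ 0.6324 -0.1012  0.115 ]
 [ 0.6109 -0.0981  0.115 ]] 0.021768731865988593 171.68637761395968
[[280 195  53  39 608]
 [242 216  35  14 309]]
tail x=0.5312+0.1896*y dir deg 79.26672526658423 res 0.0005498460663965252
tail2 x=0.5308+0.1963*y dir deg 78.89622848281431 res 0.000508517506405237
tail3 x=0.5296+0.2142*y dir deg 77.90942845049095 res 0.0008214460206820781
212 [128 128 128 128 126 127 130 130 129 128 128 125 126 128 128 129 130 128
 128 127 128 127 128 126]
213 [127 127 127 126 127 128 129 128 127 128 128 126 128 129 129 129 129 129
 125 124 125 126 126 126]
214 [127 127 127 127 126 129 130 128 127 128 126 125 124 125 125 128 128 128
 125 122 122 122 124 127]
215 [124 126 126 126 127 126 128 126 126 127 127 126 125 126 125 126 126 124
 122 122 122 121 125 128]
216 [122 122
[... 1965 characters left out ...]
 120 118 107  79  59  58  57  59  72  84  85  87  88  88
  88  88  87  85  86  85]
236 [122 122 125 126 124 122 112  89  80  75  72  73  86  89  92 102 108  93
  92  91  87  87  85  87]
237 [123 124 125 125 124 123 113  91  86  85  88 102 118 121 121 123 124 122
 121 111  95  91  93  92]
238 [124 125 125 124 124 124 114  97  94  90  92 108 123 125 125 125 126 127
 127 124 123 125 124 124]
239 [123 125 124 124 123 123 123 123 124 114 108 122 125 125 123 125 125 126
 127 127 127 126 125 125]
240 [124 123 124 122 122 123 127 128 126 124 122 124 124 124 125 125 127 126
 125 127 128 127 125 125]
241 [125 124 122 122 123 124 129 128 126 126 126 125 123 122 125 125 127 126
 124 126 125 126 126 124]
```

Call:
apply_moves --pt "24 -45 0" --pt "24 -45 0" --pt "24 -45 0" --pt "24 -45 0" --pt "24 -45 0" --pt "25 -46 0" --pt "25 -46 0" --pt "25 -46 0" --pt "25 -46 0" --pt "25 -47 0" --pt "25 -47 0" --pt "25 -47 0" --pt "0 0 0" --pt "0 0 0" --spin '[-6.5,-6.5,-6.5,-6.5,-6.5,-6.5,-6.5,-6.6,-6.6,-6.6,-6.6,-6.6,0,0]' --gripper -1

```text
time_s: 1.85
ee_pos: [0.5331, 0.0282, 0.2309]
eef_rot: [0.771, 0.637, -0.0, -0.001]
wrist_force: [0.3, 1.3, -0.6]
width: 0.997
grasp_force: 0.0
```

```bash
python3 - <<'E'
from h import *
o=bot.get_obs(); T=T_of('wrist',o); w=viewer.camera('wrist'); cv2.imwrite('pics/w1.png',w); np.save('w1.npy',T)
print(o['ee_pos'],R.from_quat(o['eef_rot']).as_matrix().round(3).tolist(),np.round(o['joints'],2),o['wrist_force']); print(T.round(3).tolist())
# bend radius from top view
a=cv2.imread('pics/top0.png')
hsv=cv2.cvtColor(a,cv2.COLOR_BGR2HSV).astype(int); m=(hsv[...,0]>=160)&(hsv[...,1]>=6)&(hsv[...,2]>95)
C0=np.array([.6315,-.1035]);ps=np.radians(79.1);t=np.array([np.cos(ps),np.sin(ps)]);o_=np.array([-t[1],t[0]])
A=np.array([.5308+.1963*.05,.05]); # on tail
cor=A+t*((C0-A)@t); print('dist',(cor-C0)@o_)
for s in (20,30,40):
  pass
dg=(t-o_)/2**.5
ss=np.arange(0,.07,.001); px=proj('top',[[*(cor+dg*s),.09] for s in ss]); v=[int(m[int(round(p[1])),int(round(p[0]))]) for p in px]; print(''.join(map(str,v)))
E
```

```text
[0.53305365 0.02822925 0.23089653] [[0.189, 0.982, -0.001], [0.982, -0.189, 0.001], [0.0, -0.001, -1.0]] [-0.22  0.57  0.13  1.85 -0.11  0.73 -0.22] [ 0.28946715  1.25047333 -0.56237051]
[[0.982, -0.179, -0.061, 0.547], [-0.189, -0.932, -0.309, 0.109], [-0.001, 0.315, -0.949, 0.374], [0.0, 0.0, 0.0, 1.0]]
dist 0.11827146810236451
0000000000000000000001100111111111001110001111100000000000000000000000
```

View pics/w1.png

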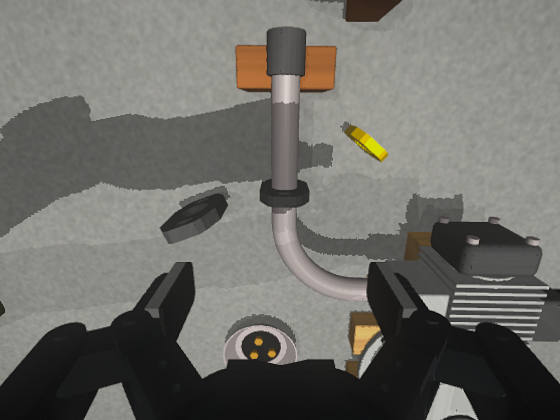

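The wrist view shows the flange at (284,193), the wide bend from about row 215 to (370,288), the yellow look-alike at (366,142), and the dark one at (195,216). The bend radius comes out at 80 mm, so this is pipe_wide.

```bash
python3 - <<'E'
from h import *
T=np.load('w1.npy'); w=cv2.imread('pics/w1.png'); g=cv2.cvtColor(w,cv2.COLOR_BGR2GRAY)
m=(g<62).astype(np.uint8); m[:170]=0;m[215:]=0;m[:,:250]=0;m[:,320:]=0
n,l,s,c=cv2.connectedComponentsWithStats(m); print(s,c)
k=1+np.argmax(s[1:,4]); 
for r in range(s[k,1],s[k,1]+s[k,3]): x=np.nonzero(l[r]==k)[0]; print(r,x.min(),x.max(),end='; ')
print()
# pipe edges in wrist view on tail
h=cv2.cvtColor(w,cv2.COLOR_BGR2HSV).astype(int)
for r in range(110,176,13):
    row=g[r].astype(float); gx=np.abs(np.diff(cv2.GaussianBlur(row.reshape(1,-1),(5,1),0)[0])); L=255+np.argmax(gx[255:285]); Rr=285+np.argmax(gx[285:315]); print(r,L,Rr,onplane('wrist',[((L+Rr+1)/2,r)],.09,T)[0].round(4), onplane('wrist',[(L,r),(Rr,r)],.09,T)[:,0].round(4))
print('topcam flange', onplane('top',[(278.4,226.5)],.122)[0].round(4))
for z in (.09,.106,.124): print(z,onplane('wrist',[(261,190),(308,190),(284,183),(284,193)],z,T).round(4).tolist())
yl=(h[...,0]>20)&(h[...,0]<35)&(h[...,1]>150); ys,xs=np.nonzero(yl[100:180,330:400]); print('yellow',onplane('wrist',[(xs.mean()+330,ys.mean()+100)],.02,T))
print('dark',onplane('wrist',[(195,230)],.0,T),onplane('wrist',[(195,200)],.08,T))
E
```

```text
[[     0      0    560    420 234226]
 [   260    179     49     29    974]] [[279.48187221 209.56100945]
 [283.85934292 194.82854209]]
179 269 271; 180 266 300; 181 265 303; 182 262 305; 183 262 306; 184 261 306; 185 261 306; 186 261 307; 187 261 307; 188 260 307; 189 260 308; 190 260 308; 191 260 308; 192 260 308; 193 260 308; 194 260 308; 195 260 308; 196 260 308; 197 260 308; 198 260 308; 199 260 308; 200 260 308; 201 261 307; 202 263 306; 203 264 305; 204 266 303; 205 268 301; 206 272 298; 207 272 272; 
110 270 299 [0.5501 0.1033 0.09  ] [0.5369 0.5625]
123 270 298 [0.5476 0.0923 0.09  ] [0.5346 0.5597]
136 273 298 [0.5468 0.0807 0.09  ] [0.535  0.5577]
149 273 296 [0.5437 0.0691 0.09  ] [0.5327 0.5538]
162 273 311 [0.5484 0.0557 0.09  ] [0.5302 0.5657]
175 273 297 [0.5396 0.0446 0.09  ] [0.5278 0.5505]
topcam flange [0.532  0.0279 0.122 ]
0.09 [[0.5133, 0.0344, 0.09], [0.5585, 0.0257, 0.09], [0.5367, 0.0371, 0.09], [0.5348, 0.0271, 0.09]]
0.106 [[0.5152, 0.0386, 0.106], [0.5578, 0.0304, 0.106], [0.5373, 0.0411, 0.106], [0.5355, 0.0317, 0.106]]
0.124 [[0.5174, 0.0433, 0.124], [0.5571, 0.0356, 0.124], [0.538, 0.0457, 0.124], [0.5363, 0.0369, 0.124]]
yellow [[0.63652932 0.04884245 0.02      ]]
dark [[ 0.40355885 -0.02703012  0.        ]] [[0.44352187 0.03412863 0.08      ]]
```

Call:
apply_moves --pt "3.5 1 0" --pt "0 0 -22" --pt "0 0 -22" --pt "0 0 -22" --pt "0 0 -22" --pt "0 0 -22" --pt "0 0 -22" --pt "0 0 -18" --pt "0 0 -11" --pt "0 0 0" --pt "0 0 0" --pt "0 0 0" --spin '[0,0,0,0,0,0,0,0,0,0,0,0]' --gripper -0.3 --force 20

```text
time_s: 3.4
ee_pos: [0.5376, 0.0287, 0.071]
eef_rot: [0.771, 0.636, 0.001, 0.0]
wrist_force: [0.3, 0.3, -0.2]
width: 0.652
grasp_force: 0.0
```

```bash
python3 - <<'E'
from h import *
o=bot.get_obs(); T=T_of('wrist',o); w=viewer.camera('wrist'); cv2.imwrite('pics/w2.png',w); np.save('w2.npy',T)
print(o['ee_pos'],o['width'],o['wrist_force'],o['wrist_torque'])
E
```

```text
[0.53762417 0.02872392 0.07098599] 0.6519262441270005 [ 0.31082202  0.31359096 -0.1942387 ] [-0.02133084  0.00376955 -0.02620492]
```

View pics/w2.png

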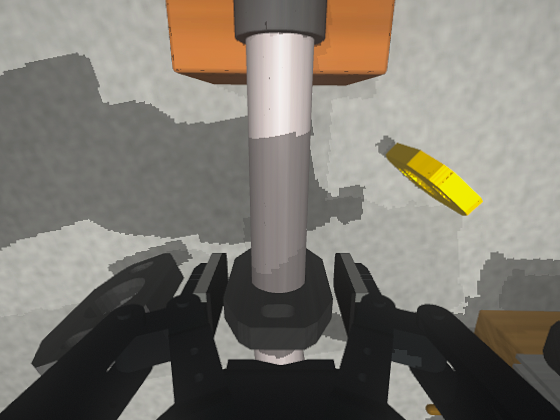

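The flange sits between the open fingers, its sides at about columns 225 and 331 and its upper slot at (278,310). The pads are centred near column 281, so the tool is about 1 mm too far in +x.

```bash
python3 - <<'E'
from h import *
T=np.load('w2.npy')
print('slot face',onplane('wrist',[(278,310)],.1143,T).round(4), 'flats top',onplane('wrist',[(225.5,318),(332,315)],.106,T).round(4), 'upper -y edge', onplane('wrist',[(252,350),(310,350)],.1237,T).round(4))
print('pipe', [onplane('wrist',[((a+b)/2,r)],.09,T)[0].round(4) for a,b,r in ((248,312,120),(249.5,307,220),(250.5,306,260))])
o=np.array([.5376,.0287,.071]); print('toolaxis px',proj('wrist',[o+[0,0,d] for d in (0,.019,.035)],T))
E
```

```text
slot face [[0.5362 0.0338 0.1143]] flats top [[0.5119 0.0279 0.106 ]
 [0.5572 0.0206 0.106 ]] upper -y edge [[0.5247 0.0253 0.1237]
 [0.546  0.0212 0.1237]]
pipe [array([0.5505, 0.1035, 0.09  ]), array([0.5416, 0.0618, 0.09  ]), array([0.5378, 0.0423, 0.09  ])]
toolaxis px [[282.91986549 264.96009808]
 [283.28523463 285.17756543]
 [283.67387296 306.66529258]]
```

Call:
apply_moves --pt "-1.2 0 0" --pt "0 0 0" --pt "0 0 0" --spin '[0,0,0]' --gripper -0.16

```text
time_s: 3.82
ee_pos: [0.536, 0.0287, 0.0704]
eef_rot: [0.771, 0.636, 0.0, 0.0]
wrist_force: [-0.6, 0.3, 0.6]
width: 0.58
grasp_force: 0.0
```

Call:
apply_moves --pt "-0.7 0 0.5" --pt "0 0 0" --pt "0 0 0" --spin '[0,0,0]' --gripper -0.11

```text
time_s: 4.2
ee_pos: [0.5355, 0.0287, 0.0709]
eef_rot: [0.771, 0.636, 0.0, 0.0]
wrist_force: [0.5, -1.2, -0.7]
width: 0.555
grasp_force: 0.4
```

```bash
cat > s.py <<'E'
from h import *
o=bot.get_obs(); print(np.round(o['time_s'],2),np.round(o['ee_pos'],4),o['width'],o['grasp_force'],o['wrist_force'].round(2) if hasattr(o['wrist_force'],'round') else o['wrist_force'],np.round(o['wrist_torque'],3))
E
python3 s.py
```

```text
4.2 [0.5355 0.0287 0.0709] 0.5550471695051417 0.39105319418013096 [ 0.46 -1.23 -0.67] [-0.104 -0.134  0.012]
```

Call:
apply_moves --pt "0 0 0" --pt "0 0 0" --pt "0 0 0" --spin '[0,0,0]' --gripper -0.085

```text
time_s: 4.58
ee_pos: [0.5359, 0.0286, 0.071]
eef_rot: [0.771, 0.636, 0.001, 0.0]
wrist_force: [3.2, 0.1, -0.0]
width: 0.543
grasp_force: 1.2
```

```bash
python3 s.py
```

```text
4.58 [0.5359 0.0286 0.071 ] 0.5426848489866439 1.1606672778725624 [ 3.19  0.08 -0.04] [-0.05  -0.422  0.03 ]
```

Call:
apply_moves --pt "0.6 0 0" --pt "0 0 0" --spin '[0,0]'

```text
time_s: 4.82
ee_pos: [0.5358, 0.0286, 0.0709]
eef_rot: [0.771, 0.636, 0.0, 0.0]
wrist_force: [0.6, 0.6, 1.6]
width: 0.54
grasp_force: 0.8
```

```bash
python3 s.py
```

```text
4.82 [0.5358 0.0286 0.0709] 0.539988014399612 0.7995571196079254 [0.59 0.58 1.64] [-0.062 -0.275 -0.026]
```

Call:
apply_moves --pt "0 0 0" --pt "0 0 0" --pt "0 0 0" --pt "0 0 0.6" --pt "0 0 0" --spin '[0,0,0,0,0]' --gripper 0.1 --force 25

```text
time_s: 5.45
ee_pos: [0.5358, 0.0286, 0.0712]
eef_rot: [0.771, 0.636, -0.0, -0.0]
wrist_force: [1.7, -0.5, -0.1]
width: 0.533
grasp_force: 26.3
```

```bash
python3 s.py
```

```text
5.45 [0.5358 0.0286 0.0712] 0.5332541476881631 26.26560688018799 [ 1.72 -0.45 -0.09] [-0.079 -0.502 -0.024]
```

Call:
apply_moves --pt "0.3 0 0.5" --pt "0 0 0" --spin '[0,0]'

```text
time_s: 5.7
ee_pos: [0.5356, 0.0287, 0.0716]
eef_rot: [0.771, 0.636, -0.0, -0.0]
wrist_force: [1.5, 0.1, -2.4]
width: 0.532
grasp_force: 26.2
```

```bash
python3 s.py
```

```text
5.7 [0.5356 0.0287 0.0716] 0.5322069335125992 26.24118536710739 [ 1.45  0.09 -2.37] [-0.067 -0.319 -0.013]
```

```bash
cat > pipe.py <<'E'
from h import *
def path(E,ps,s,Rb=.08):
    """s from port end; returns xy and heading(angle of tangent away from port)"""
    o=np.array([-np.sin(ps),np.cos(ps)]); t=np.array([np.cos(ps),np.sin(ps)]); a=.12-Rb; L=np.pi/2*Rb
    if s<a: return E+o*s, ps+np.pi/2
    if s<a+L:
        th=(s-a)/Rb; return E+o*(a+Rb*np.sin(th))+t*Rb*(1-np.cos(th)), ps+np.pi/2-th
    return E+o*.12+t*(Rb+s-a-L), ps
def cdist(P,E,ps,Rb=.08):
    o=np.array([-np.sin(ps),np.cos(ps)]); t=np.array([np.cos(ps),np.sin(ps)]); u=(P-E)@o; v=(P-E)@t; a=.12-Rb
    d=np.abs(np.hypot(u-a,v-Rb)-Rb); d=np.where(u<a,np.abs(v),d); d=np.where(v>Rb,np.abs(u-.12),d); return d
E
python3 - <<'E'
from pipe import *
from scipy.optimize import least_squares
a=cv2.imread('pics/top0.png'); hsv=cv2.cvtColor(a,cv2.COLOR_BGR2HSV).astype(int)
m=((hsv[...,0]>=160)&(hsv[...,1]>=6)&(hsv[...,2]>95)).astype(np.uint8); m[:,:242]=0;m[:,345:]=0;m[:190]=0;m[245:]=0
m=cv2.morphologyEx(m,cv2.MORPH_CLOSE,np.ones((3,3))); m=cv2.morphologyEx(m,cv2.MORPH_OPEN,np.ones((3,3)))
cs=cv2.findContours(m,cv2.RETR_EXTERNAL,cv2.CHAIN_APPROX_NONE)[0]; c=np.vstack([k.reshape(-1,2) for k in cs if cv2.contourArea(k)>60])
P=onplane('top',c,.09)[:,:2]
def f(p,Rb): return np.r_[cdist(P,p[:2],p[2],Rb)-.0125+.0007, ]
for Rb in(.05,.065,.08):
  for tie in (0,1):
    F=np.array([.5356,.0287])
    def g(p):
        o=np.array([-np.sin(p[2]),np.cos(p[2])]); return np.r_[f(p,Rb), tie*15*((F-p[:2])@o-.12)]
    r=least_squares(g,[.6315,-.1035,np.radians(79)],loss='soft_l1',f_scale=.001); e=f(r.x,Rb)
    print(Rb,tie,r.x[:2].round(4),np.degrees(r.x[2]).round(2),'cost',r.cost,'med',np.median(np.abs(e)))
E
```

```text
0.05 0 [ 0.6395 -0.097 ] 80.93 cost 0.0006387799859598741 med 0.002963149106606948
0.05 1 [ 0.638 -0.097] 80.53 cost 0.0006685097129823145 med 0.002802755526643187
0.065 0 [ 0.6367 -0.0996] 80.08 cost 0.000447309058923985 med 0.002019153627111389
0.065 1 [ 0.6361 -0.0994] 80.01 cost 0.0004683079797266946 med 0.0019146196084289064
0.08 0 [ 0.6323 -0.1025] 78.76 cost 0.0003744300652724463 med 0.001801171653465129
0.08 1 [ 0.6316 -0.1023] 78.56 cost 0.0003769528049055741 med 0.001795305004007662
```

```bash
cat > plan.py <<'E'
from pipe import *
import sys
E=np.array([.6317,-.1023]); ps=np.radians(78.7)
def s_of(F,E=E,ps=ps):
    from scipy.optimize import minimize_scalar
    return minimize_scalar(lambda s:np.sum((path(E,ps,s)[0]-F)**2),bounds=(0,.35),method='bounded').x
if __name__=='__main__':
    print('v',(np.array([.5356,.0287])-E)@[np.cos(ps),np.sin(ps)],'s0',s_of(np.array([.5356,.0287])))
    S=np.r_[np.arange(.22,.0,-.01)]
    pr=None
    for s in S:
        p,h=path(E,ps,s)
        if pr: print(round(s,3),(1000*p).round(1),np.degrees(h).round(1),'d',(1000*(p-pr[0])).round(1),np.degrees(h-pr[1]).round(1))
        pr=(p,h)
E
python3 plan.py
```

```text
v 0.10963009580790034 s0 0.19529380195149215
0.21 [538.4  43.1] 78.7 d [-2.  -9.8] 0.0
0.2 [536.4  33.3] 78.7 d [-2.  -9.8] 0.0
0.19 [534.5  23.5] 78.7 d [-2.  -9.8] 0.0
0.18 [532.5  13.7] 78.7 d [-2.  -9.8] 0.0
0.17 [530.6   3.9] 78.7 d [-2.  -9.8] 0.0
0.16 [528.8  -5.9] 82.8 d [-1.8 -9.8] 4.1
0.15 [528.2 -15.9] 89.9 d [ -0.6 -10. ] 7.2
0.14 [528.8 -25.9] 97.1 d [  0.6 -10. ] 7.2
0.13 [530.6 -35.7] 104.2 d [ 1.8 -9.8] 7.2
0.12 [533.7 -45.2] 111.4 d [ 3.1 -9.5] 7.2
0.11 [537.9 -54.3] 118.6 d [ 4.2 -9.1] 7.2
0.1 [543.2 -62.7] 125.7 d [ 5.3 -8.5] 7.2
0.09 [549.5 -70.5] 132.9 d [ 6.3 -7.7] 7.2
0.08 [556.8 -77.3] 140.1 d [ 7.2 -6.9] 7.2
0.07 [564.8 -83.3] 147.2 d [ 8.  -5.9] 7.2
0.06 [573.6 -88.1] 154.4 d [ 8.7 -4.9] 7.2
0.05 [582.8 -91.9] 161.5 d [ 9.3 -3.8] 7.2
0.04 [592.5 -94.5] 168.7 d [ 9.7 -2.6] 7.2
0.03 [602.3 -96.4] 168.7 d [ 9.8 -2. ] 0.0
0.02 [612.1 -98.4] 168.7 d [ 9.8 -2. ] 0.0
0.01 [ 621.9 -100.3] 168.7 d [ 9.8 -2. ] 0.0
```

Call:
apply_moves --pt "-0.7 -4 0" --pt "-0.8 -4 0" --pt "-0.8 -4 0" --pt "-0.8 -4 0" --pt "-0.8 -4 0" --pt "0 0 0" --spin '[0,0,0,0,0,0]'

```text
time_s: 6.45
ee_pos: [0.5319, 0.008, 0.0719]
eef_rot: [0.772, 0.636, -0.0, -0.0]
wrist_force: [-0.1, 0.7, -0.8]
width: 0.532
grasp_force: 26.3
```

```bash
python3 s.py
```

```text
6.45 [0.5319 0.008  0.0719] 0.5322910634535442 26.267023980617523 [-0.15  0.69 -0.79] [ 0.01  -0.011  0.007]
```

Call:
apply_moves --pt "-0.8 -4 0" --pt "-0.8 -4 0" --pt "-0.6 -3 0" --pt "-0.4 -2.9 0" --pt "-0.4 -5 0" --pt "-0.2 -5 0" --pt "0 0 0" --spin '[0,0,2,2,3.6,3.6,0]'

```text
time_s: 7.32
ee_pos: [0.529, -0.0158, 0.072]
eef_rot: [0.706, 0.708, 0.0, 0.0]
wrist_force: [-0.1, 1.3, -1.1]
width: 0.532
grasp_force: 26.3
```

```bash
cat >> s.py <<'E'
import plan
q=o['eef_rot']; h=np.degrees(2*np.arctan2(q[1],q[0])); h=h%180
s=plan.s_of(np.array(o['ee_pos'][:2])); p,hh=plan.path(plan.E,plan.ps,s); dr=np.array([np.cos(hh),np.sin(hh)]); nrm=np.array([-dr[1],dr[0]])
f=np.array(o['wrist_force'][:2])
print('s %.1f off-path %.2f mm (n=%s) head %.1f plan %.1f | F along %.2f normal %.2f'%(s*1e3,1e3*(np.array(o['ee_pos'][:2])-p)@nrm,nrm.round(2),h,np.degrees(hh),f@dr,f@nrm))
E
python3 s.py
```

```text
7.32 [ 0.529  -0.0158  0.072 ] 0.532355322557171 26.252957582473755 [-0.12  1.35 -1.15] [ 0.082  0.007 -0.036]
s 150.1 off-path -0.88 mm (n=[-1.  0.]) head 90.2 plan 89.9 | F along 1.35 normal 0.12
```

Call:
apply_moves --pt "0.2 -5 0" --pt "0.4 -5 0" --pt "0.8 -4.9 0" --pt "1 -4.9 0" --pt "0 0 0" --spin '[3.6,3.6,3.6,3.6,0]'

```text
time_s: 7.95
ee_pos: [0.5315, -0.0353, 0.0719]
eef_rot: [0.612, 0.791, 0.0, 0.0]
wrist_force: [0.7, 0.8, -2.5]
width: 0.528
grasp_force: 26.2
```

```bash
python3 s.py
```

```text
7.95 [ 0.5315 -0.0353  0.0719] 0.5283595355327002 26.241739690303802 [ 0.69  0.81 -2.5 ] [-0.043 -0.033  0.111]
s 130.2 off-path -0.97 mm (n=[-0.97 -0.24]) head 104.6 plan 104.1 | F along 0.62 normal -0.86
```

Call:
apply_moves --pt "1.4 -4.8 0" --pt "1.7 -4.7 0" --pt "2 -4.6 0" --pt "2.2 -4.5 0" --pt "0 0 0" --spin '[3.6,3.6,3.6,3.6,0]'

```text
time_s: 8.57
ee_pos: [0.5386, -0.0539, 0.0718]
eef_rot: [0.508, 0.861, -0.0, -0.0]
wrist_force: [-0.3, -0.2, -1.7]
width: 0.536
grasp_force: 26.2
```

```bash
python3 s.py
```

```text
8.57 [ 0.5386 -0.0539  0.0718] 0.5356079131180914 26.24739646911621 [-0.3  -0.23 -1.67] [-0.116  0.055  0.012]
s 110.0 off-path -0.82 mm (n=[-0.88 -0.48]) head 118.9 plan 118.5 | F along -0.06 normal 0.37
```

Call:
apply_moves --pt "2.5 -4.3 0" --pt "2.8 -4.2 0" --pt "3 -4 0" --pt "3.3 -3.7 0" --pt "0 0 0" --spin '[3.6,3.6,3.6,3.6,0]'

```text
time_s: 9.2
ee_pos: [0.55, -0.0702, 0.0718]
eef_rot: [0.396, 0.918, -0.0, -0.0]
wrist_force: [-0.2, -2.1, -2.6]
width: 0.538
grasp_force: 26.2
```

```bash
python3 s.py
```

```text
9.2 [ 0.55   -0.0702  0.0718] 0.5384369471551533 26.222235560417175 [-0.2  -2.1  -2.64] [-0.37   0.092 -0.024]
s 89.9 off-path -0.51 mm (n=[-0.73 -0.68]) head 133.3 plan 133.0 | F along -1.39 normal 1.58
```

Call:
apply_moves --pt "3.3 -3.8 0" --pt "3.7 -3.5 0" --pt "3.9 -3.1 0" --pt "4.1 -2.8 0" --pt "0 0 0" --spin '[3.6,3.6,3.6,3.6,0]'

```text
time_s: 9.82
ee_pos: [0.5653, -0.0833, 0.0718]
eef_rot: [0.278, 0.961, -0.0, 0.0]
wrist_force: [-0.1, -1.7, -1.1]
width: 0.535
grasp_force: 26.2
```

```bash
python3 s.py
```

```text
9.82 [ 0.5653 -0.0833  0.0718] 0.5354983567718726 26.23061567544937 [-0.14 -1.69 -1.08] [-0.391  0.    -0.009]
s 69.6 off-path -0.27 mm (n=[-0.54 -0.84]) head 147.7 plan 147.5 | F along -0.79 normal 1.50
```

Call:
apply_moves --pt "4.2 -3 0" --pt "4.4 -2.4 0" --pt "4.6 -2.1 0" --pt "4.7 -1.8 0" --pt "0 0 0" --spin '[3.6,3.6,3.6,3.6,0]'

```text
time_s: 10.45
ee_pos: [0.5836, -0.0922, 0.0719]
eef_rot: [0.156, 0.988, 0.0, 0.0]
wrist_force: [-0.4, -0.9, -1.7]
width: 0.533
grasp_force: 26.2
```

```bash
python3 s.py
```

```text
10.45 [ 0.5836 -0.0922  0.0719] 0.5334188761118244 26.227010786533356 [-0.37 -0.88 -1.75] [-0.251 -0.035  0.035]
s 49.2 off-path 0.09 mm (n=[-0.31 -0.95]) head 162.1 plan 162.1 | F along 0.08 normal 0.96
```

Call:
apply_moves --pt "4.8 -1.7 0" --pt "4.9 -1.3 0" --pt "4.9 -1 0" --pt "0 0 0" --spin '[3.4,3.4,0,0]'

```text
time_s: 10.95
ee_pos: [0.5982, -0.0959, 0.072]
eef_rot: [0.096, 0.995, 0.0, 0.0]
wrist_force: [-0.2, -0.1, -2.4]
width: 0.538
grasp_force: 26.3
```

```bash
python3 s.py; python3 - <<'E'
from h import *
o=bot.get_obs(); T=T_of('wrist',o); np.save('w3.npy',T); cv2.imwrite('pics/w3.png',viewer.camera('wrist')); cv2.imwrite('pics/top3.png',viewer.camera('top'))
E
```

```text
10.95 [ 0.5982 -0.0959  0.072 ] 0.53819138416779 26.276721954345703 [-0.15 -0.12 -2.35] [-0.031  0.023  0.02 ]
s 34.1 off-path 0.32 mm (n=[-0.2  -0.98]) head 169.0 plan 168.7 | F along 0.13 normal 0.15
```

View pics/w3.png

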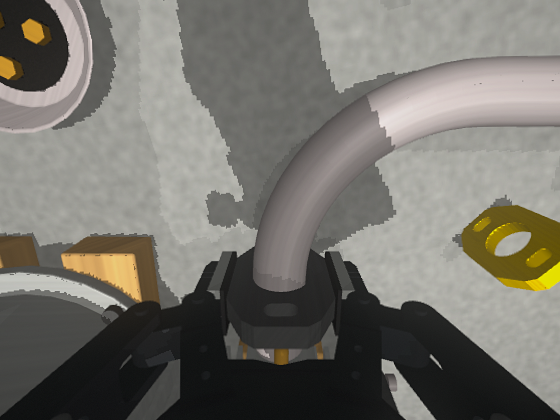

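The wrist view shows the flange on the straight in front of the studs, with its slot at (281,310) in line with the upper stud at (281,355).

Call:
apply_moves --pt "2 -0.4 0" --pt "2 -0.4 0" --pt "2 -0.4 0" --pt "2 -0.4 0" --pt "2 -0.4 0" --pt "0 0 0" --spin '[0,0,0,0,0,0]'

```text
time_s: 11.8
ee_pos: [0.6081, -0.0984, 0.0719]
eef_rot: [0.095, 0.995, 0.0, 0.0]
wrist_force: [1.1, 0.2, -2.4]
width: 0.535
grasp_force: 26.3
```

```bash
python3 s.py; python3 - <<'E'
from h import *
a=cv2.imread('pics/top3.png'); cv2.imwrite('pics/c3.png',cv2.resize(a[150:250,215:350],None,fx=5.8,fy=5.8,interpolation=cv2.INTER_CUBIC))
E
```

```text
11.8 [ 0.6081 -0.0984  0.0719] 0.5353976183773331 26.270873844623566 [ 1.1   0.23 -2.36] [0.005 0.007 0.023]
s 24.0 off-path 0.77 mm (n=[-0.2  -0.98]) head 169.0 plan 168.7 | F along -1.04 normal -0.44
```

Call:
apply_moves --pt "2 -0.3 0" --pt "2 -0.3 0" --pt "2 -0.3 0" --pt "2 -0.3 0" --pt "2 -0.3 0" --pt "0 0 0" --spin '[0,0,0.3,0.3,0.3,0]'

```text
time_s: 12.55
ee_pos: [0.6181, -0.1, 0.0719]
eef_rot: [0.088, 0.996, -0.0, 0.0]
wrist_force: [0.9, -0.7, -2.1]
width: 0.534
grasp_force: 26.3
```

```bash
python3 s.py
```

```text
12.55 [ 0.6181 -0.1     0.0719] 0.5337630020446064 26.275833249092102 [ 0.94 -0.72 -2.06] [-0.102 -0.002 -0.003]
s 13.8 off-path 0.42 mm (n=[-0.2  -0.98]) head 169.9 plan 168.7 | F along -1.06 normal 0.52
```

Next comes the final approach in small steps, watching for the face.

Call:
apply_moves --pt "1.5 -0.2 0" --pt "1.5 -0.2 0" --pt "1.5 -0.2 0" --pt "1 -0.2 0" --pt "0 0 0" --spin '[0.3,0.3,0.2,0,0]'

```text
time_s: 13.18
ee_pos: [0.6232, -0.101, 0.0718]
eef_rot: [0.081, 0.997, -0.0, -0.0]
wrist_force: [-0.7, -1.9, -0.7]
width: 0.534
grasp_force: 26.3
```

```bash
python3 s.py
```

```text
13.18 [ 0.6232 -0.101   0.0718] 0.5344147382599451 26.328315138816833 [-0.74 -1.88 -0.72] [-0.319  0.264 -0.017]
s 8.6 off-path 0.39 mm (n=[-0.2  -0.98]) head 170.7 plan 168.7 | F along 0.36 normal 1.99
```

Call:
apply_moves --pt "1 -0.4 0" --pt "1 -0.2 0" --pt "0 0 0" --spin '[0,0,0]'

```text
time_s: 13.55
ee_pos: [0.6254, -0.1014, 0.0719]
eef_rot: [0.081, 0.997, -0.0, -0.0]
wrist_force: [-1.8, -2.1, -1.8]
width: 0.535
grasp_force: 26.3
```

```bash
python3 s.py
```

```text
13.55 [ 0.6254 -0.1014  0.0719] 0.535415891813191 26.295223832130432 [-1.79 -2.11 -1.79] [-0.315  0.21  -0.042]
s 6.4 off-path 0.38 mm (n=[-0.2  -0.98]) head 170.7 plan 168.7 | F along 1.34 normal 2.42
```

Call:
apply_moves --pt "0.7 -0.4 0" --pt "0.7 -0.2 0" --pt "0 0 0" --spin '[0,0,0]'

```text
time_s: 13.92
ee_pos: [0.6263, -0.1016, 0.0719]
eef_rot: [0.081, 0.997, 0.0, -0.001]
wrist_force: [-3.5, -0.7, -1.4]
width: 0.535
grasp_force: 26.5
```

```bash
python3 s.py
```

```text
13.92 [ 0.6263 -0.1016  0.0719] 0.534684974467632 26.473490595817566 [-3.47 -0.71 -1.38] [-0.188  0.608 -0.084]
s 5.5 off-path 0.43 mm (n=[-0.2  -0.98]) head 170.8 plan 168.7 | F along 3.26 normal 1.38
```

Call:
apply_moves --pt "0.6 -0.1 0" --pt "0.5 -0.1 0" --pt "0 0 0" --spin '[0,0,0]'

```text
time_s: 14.3
ee_pos: [0.6263, -0.1017, 0.0719]
eef_rot: [0.081, 0.997, 0.0, -0.002]
wrist_force: [-6.5, -0.6, 2.8]
width: 0.533
grasp_force: 26.8
```

```bash
python3 s.py
```

```text
14.3 [ 0.6263 -0.1017  0.0719] 0.5333702248598455 26.779358983039856 [-6.46 -0.65  2.79] [-0.007  1.264 -0.119]
s 5.4 off-path 0.45 mm (n=[-0.2  -0.98]) head 170.8 plan 168.7 | F along 6.21 normal 1.90
```

Call:
apply_moves --pt "-0.5 0 -0.3" --pt "0 0 0" --pt "0 0 0" --spin '[0,0,0]'

```text
time_s: 14.68
ee_pos: [0.6263, -0.1017, 0.0717]
eef_rot: [0.081, 0.997, 0.0, -0.001]
wrist_force: [-5.7, 0.1, 2.6]
width: 0.533
grasp_force: 26.8
```

Call:
apply_moves --pt "0 0 0" --pt "0 0 0" --pt "0 0 0" --pt "0 0 0" --spin '[0,0,0,0]' --gripper -0.4

```text
time_s: 15.18
ee_pos: [0.6278, -0.1019, 0.0717]
eef_rot: [0.081, 0.997, 0.0, 0.0]
wrist_force: [0.7, 0.6, -0.7]
width: 0.7
grasp_force: 0.0
```

```bash
python3 s.py; python3 - <<'E'
from h import *
o=bot.get_obs(); T=T_of('wrist',o); np.save('w4.npy',T); cv2.imwrite('pics/w4.png',viewer.camera('wrist'))
E
```

```text
15.18 [ 0.6278 -0.1019  0.0717] 0.6999280402873083 0.0 [ 0.67  0.57 -0.75] [0.012 0.    0.012]
s 3.9 off-path 0.42 mm (n=[-0.2  -0.98]) head 170.8 plan 168.7 | F along -0.54 normal -0.69
```

View pics/w4.png

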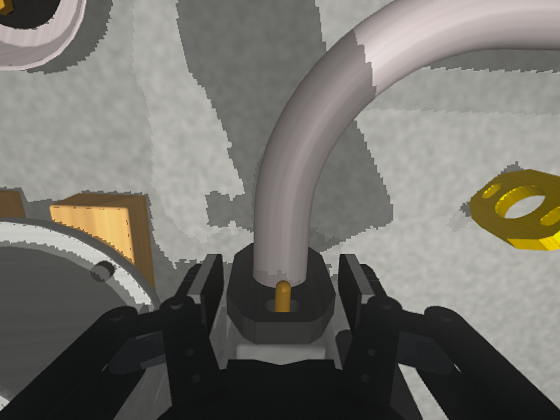

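The stud now comes through the slot at (283,297) and the flange looks to be against the face. I'm lifting clear to check.

Call:
apply_moves --pt "0 0 10" --pt "0 0 15" --pt "0 0 20" --pt "0 0 25" --pt "0 0 25" --pt "0 0 25" --pt "0 0 25" --pt "0 0 0" --spin '[0,0,0,0,0,0,0,0]'

```text
time_s: 16.23
ee_pos: [0.6291, -0.1019, 0.2201]
eef_rot: [0.081, 0.997, 0.0, 0.003]
wrist_force: [-0.4, 0.6, -1.0]
width: 0.702
grasp_force: 0.0
```

Call:
apply_moves --pt "-20 0 5" --pt "-30 0 5" --pt "-40 0 5" --pt "-40 0 0" --pt "-30 0 0" --pt "0 0 0" --pt "0 0 0" --spin '[0,0,0,0,0,0,0]'

```text
time_s: 17.1
ee_pos: [0.4682, -0.102, 0.2318]
eef_rot: [0.081, 0.997, 0.0, 0.001]
wrist_force: [0.3, -0.5, 0.7]
width: 0.699
grasp_force: 0.0
```

```bash
python3 s.py|head -1; python3 - <<'E'
from h import *
o=bot.get_obs(); T=T_of('wrist',o); np.save('w5.npy',T); w=viewer.camera('wrist'); t=viewer.camera('top'); cv2.imwrite('pics/w5.png',w); cv2.imwrite('pics/top5.png',t)
A=cv2.resize(t[150:250,280:360],None,fx=5,fy=5,interpolation=cv2.INTER_CUBIC)
px=proj('wrist',[[.63,-.1025,.1]],T)[0]; print(px)
x,y=int(np.clip(px[0],80,480)),int(np.clip(px[1],100,320)); B=cv2.resize(w[y-100:y+100,x-80:x+80],None,fx=2.5,fy=2.5)
print(x,y); cv2.imwrite('pics/c5.png',np.hstack([A,B]))
E
```

```text
17.1 [ 0.4682 -0.102   0.2318] 0.6988348311888187 0.0 [ 0.29 -0.5   0.67] [-0.003 -0.061 -0.017]
[302.35898567 332.13666602]
302 320
```

View pics/c5.png

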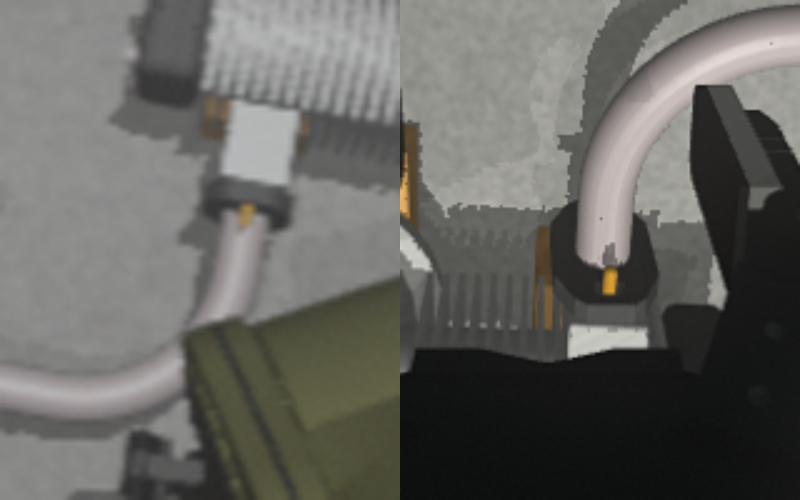

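```bash
python3 - <<'E'
from h import *
for n in ('w4','w5'):
    w=cv2.imread(f'pics/{n}.png',0); T=np.load(n+'.npy')
    for c in ((262,272,282,292,302) if n=='w4' else (290,302,314)): 
        r0=300 if n=='w4' else 320; print(n,c,r0,w[r0:r0+62,c].tolist())
    print(proj('wrist',[[.6315,-.1035,.125],[.6266,-.1020,.1237]],T).round(1).tolist())
# stud in w4: tip & exit
w=cv2.imread('pics/w4.png'); h=cv2.cvtColor(w,cv2.COLOR_BGR2HSV); m=(h[...,0]>10)&(h[...,0]<25)&(h[...,1]>120); m[:, :265]=0;m[:,300:]=0;m[:270]=0;m[330:]=0
ys,xs=np.nonzero(m); print('stud px',ys.min(),ys.max(),xs.min(),xs.max()); 
T=np.load('w4.npy'); print(onplane('wrist',[(283,ys.min()),(283,ys.max())],.118,T).round(4),onplane('wrist',[(283,ys.min()),(283,ys.max())],.115,T).round(4))
E
```

```text
w4 262 300 [37, 36, 37, 37, 36, 36, 37, 37, 37, 36, 36, 35, 37, 36, 36, 35, 35, 35, 36, 36, 36, 34, 50, 54, 52, 54, 53, 53, 53, 53, 52, 53, 52, 52, 52, 51, 52, 52, 52, 51, 52, 51, 52, 50, 70, 87, 97, 107, 114, 118, 118, 119, 119, 120, 119, 119, 120, 119, 118, 118, 106, 46]
w4 272 300 [53, 53, 52, 53, 54, 53, 53, 53, 53, 54, 54, 50, 36, 36, 35, 36, 36, 36, 35, 36, 35, 34, 52, 53, 52, 52, 52, 52, 53, 52, 52, 52, 52, 53, 53, 53, 53, 51, 52, 52, 51, 53, 52, 51, 70, 87, 95, 106, 113, 118, 119, 119, 120, 118, 116, 116, 116, 115, 115, 115, 116, 116]
w4 282 300 [96, 96, 96, 96, 96, 96, 96, 96, 96, 96, 98, 101, 43, 34, 37, 37, 37, 36, 36, 35, 35, 35, 51, 54, 53, 53, 53, 53, 54, 53, 53, 54, 53, 53, 52, 52, 52, 52, 53, 52, 53, 52, 52, 50, 69, 83, 90, 98, 106, 112, 114, 116, 115, 115, 115, 117, 116, 115, 115, 115, 116, 117]
w4 292 300 [53, 53, 53, 53, 52, 52, 52, 51, 51, 50, 51, 51, 36, 36, 37, 36, 36, 35, 36, 36, 36, 35, 51, 54, 52, 53, 53, 53, 54, 54, 53, 52, 52, 52, 53, 52, 51, 51, 52, 53, 52, 52, 53, 51, 65, 80, 84, 92, 102, 109, 112, 116, 116, 116, 115, 116, 117, 118, 118, 118, 119, 120]
w4
[... 586 characters left out ...]
[187, 190, 179, 177, 176, 177, 181, 96, 31, 34, 35, 33, 39, 45, 44, 44, 46, 44, 40, 36, 35, 51, 77, 86, 85, 85, 86, 85, 84, 85, 134, 188, 201, 197, 195, 195, 194, 196, 200, 184, 95, 13, 21, 23, 23, 23, 22, 24, 23, 20, 20, 18, 22, 20, 21, 19, 19, 20, 20, 21, 19, 20]
w5 314 320 [43, 44, 41, 39, 39, 41, 41, 41, 40, 40, 40, 39, 39, 39, 39, 39, 39, 37, 38, 38, 37, 50, 76, 88, 86, 86, 86, 89, 90, 82, 97, 148, 189, 200, 192, 194, 197, 198, 185, 92, 15, 21, 23, 23, 23, 22, 22, 22, 22, 21, 20, 19, 21, 21, 21, 21, 20, 20, 20, 18, 19, 19]
[[303.3, 350.9], [304.0, 346.0]]
stud px 280 311 275 290
[[ 0.6075 -0.0969  0.118 ]
 [ 0.621  -0.099   0.118 ]] [[ 0.6094 -0.0972  0.115 ]
 [ 0.6233 -0.0994  0.115 ]]
```

```bash
python3 -c "
from rig import bot
print(bot.job_done())"
```

```text
the job is handed in; nothing more can be done
None
```

I slid the flange round the wide-bend pipe onto both studs and pushed it home with about 6.5 N. I then released it and handed the job in at about 17 s; no gap shows at the face in the last pictures, and the judge returned no verdict.

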